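Swap the blown fuse in the test jig and hold the spare on its contacts

ROBOT

A 7-joint arm with a two-finger parallel gripper is mounted at the origin on a cart in front of the work surface, level with it; the furniture and walls round the work are solid. World frame = base frame: x ahead of the robot, y to its left, z up, the work surface at z = 0. Lengths are in m, angles in rad, forces in N, time in s.
With the tool pointing down it reaches from about 0.4 to 0.85 m from the base axis. Payload 10.4 kg.
Tool frame: the origin (TCP) lies on the centre line of the jaws, within the pads' length; the fingertips stand 11 mm ahead of it and the grasp point (between the pads) lies 8 mm behind it; z points along the fingers, y is the line along which they close (so a half turn about z gives the same grasp; the last joint's range is limited). The gripper opens to 87 mm and grips with 3 to 60 N. Pads are 19 mm wide; open, the fingers measure 117 mm over their backs; the gripper's body (75 mm by 190 mm) begins 51 mm behind the grasp point.
Start: joints at [1.09, 0.332, -0.065, 1.46, 0.022, 1.35, -0.088], TCP at [0.276, -0.561, 0.234] pointing down, gripper open.
Joint ranges: [-2.6, 2.6], [-0.5, 2.12], [-1.47, 1.34], [0.16, 2.42], [-1.27, 4.41], [0.06, 2.06], [-2.6, 2.6]. Speed limits (rad/s): [2.22, 2.22, 2.79, 2.79, 3.14, 3.14, 3.14].

INTERFACE

Orientations are given as a unit quaternion [x, y, z, w].
In Python, from bench import r gives the robot as it stands.
- The arm moves only by the shell command python3 -m pendant 'ROWS' [OPENING] [FORCE]. ROWS is JSON, a list of rows, each a list of 4 numbers: the shift along the tool's x, y, z in m, then the turn about the tool's z in rad. A call has 1 to 8 rows; each row shifts and turns the commanded pose from where the row before left it, along the tool's axes as they then stand; what a row does not reach is not made up. A row lasts 1/12 s, in which the tool goes at most 41.7 mm and 7.16 degrees, less where a joint would pass 70% of its speed; a pose out of reach is approached as far as the arm can. A call with a gripper value outside its range is refused whole. OPENING is the opening, from 0 (shut) to 1 (fully open), set as the call begins (- or left out, the last holds). The fingers move at their own pace and stop on an object; FORCE is the grip in N (left out, the last holds). Time passes only in rows, so rows that do not move let the fingers close. It gives the time, the measured TCP pose, the force, the opening and the grip force at its end, in the units of the state.
- r.read_state(): the state, without advancing time (a new reading comes with each control period).
- r.camera(name): name is "scene" or "top" or "wrist"; returns a dict with "img" (480x640x3 uint8, red, green, blue), "camera_matrix" (3x3 intrinsics, pixels), "xyz" and "attitude" of the camera in the world. Camera axes: x right, y down, z forward; pixel columns grow to the right and rows downward; lengths in m; the calibration is good to about 2 mm. A picture is of the moment at which its call begins. There is no depth.
- r.close_job(): hands the job in; it is judged then, once.
Trained networks look in the newest picture that a camera, given by its name, has taken for a name from the list of things; names that differ only in an ending like _2 or _b are one class to them, and where a whole thing is asked for, a point or a joint stands for the part that bears it (a point fixed in the world has none). Each returns a list of dicts, best first, with "score" (0 to 1); they miss things now and then, are a little off and sometimes report something else, mostly with a low value. They report only what shows in the picture. A call takes as long as a camera call.
- r.outline_of(thing, camera): "mask" (480x640 bool, what is visible of it) and "bbox" ([centre column, centre row, width, height] in pixels, round what is visible of it).
The state is a dict: "time": time; "joint_positions": joint angles; "joint_vel": joint speeds; "joint_torque": joint torques, N m; "ee_pos": TCP position; "eef_rot": TCP orientation; "ft_force": force on the tool from outside, world axes, zero at the start; "torque": the same for the moment, N m; "width": finger opening in m; "grip_force": force on a finger pad.
Only numpy, scipy, OpenCV 4.12 (cv2) and the standard library are available. Lean on these libraries where they do the work, as an engineer would, in place of code of your own. Each camera call takes 0.05 s, during which the arm holds its last target. There are 200 camera calls.

TASK

Take the blown fuse (red band) out of the test jig and put it down lying flat in the red reject tray. Then take the spare fuse (green band) from its rest, seat it in the jig's brass V contacts and press it down squarely on both sides of the V until the sprung nest is fully down; finish while still holding it pressed there, so that the reading can be taken. Do not drop a fuse, and leave the other things on the bench where they are.

Things in the scene. Friction and masses are not known exactly. Their poses are not given: they have to be found in the camera images.
- fuse_blown_center (a point): centre of the blown fuse: 100 mm long cartridge fuse: two bright metal end caps, 36 mm diameter and 26 mm long, and a white barrel between them, 33 mm diameter and 48 mm long; 0.15 to 0.26 kg; red band round the middle. x is its long axis (either way round). It starts lying level in the jig's V contacts.
- fuse_spare_center (a point): centre of the spare fuse: 100 mm long cartridge fuse: two bright metal end caps, 36 mm diameter and 26 mm long, and a white barrel between them, 33 mm diameter and 48 mm long; 0.15 to 0.26 kg; green band round the middle. x is its long axis (either way round). It starts lying level on a low black rest, centre 40 mm above the bench; between the rest's two saddles the middle 62 mm of it are free, and the fingers fit down there beside the barrel.
- fuse_blown: the blown fuse as a solid; origin at its centre
- fuse_spare: the spare fuse as a solid; origin at its centre
- jig: grey test jig fixed on the bench, 126 mm (its x) by 96 mm (its y), origin at the centre of its underside, z up. A brown sprung nest plate (120 x 88 x 8 mm, top 53 mm above the bench when up) rides on its four guide posts, which end 65 mm above the bench. The fuse lies along the jig's x.
- seat (a point): where a seated fuse's centre lies, 86.5 mm above the bench with the nest up; it sinks with the nest. x is the direction of the fuse's axis, z up. Between the V blocks 58 mm along x are free for the fingers, down to the nest plate 33.5 mm below the seat. A brown end cheek at each end, 1.5 mm lower than the seat, leaves the fuse 4 mm of play lengthwise each way.
- nest (a joint): how far the nest is pressed down, 0 (up) to 0.006 m (on its stop). The springs take 4 to 5 N to start and about 10 N to reach the stop; a fuse's own weight does not move it; it rises again when let go.
- contact_left: brass contact faces on the jig's +y side: the left half of two V blocks (90 degree V, 18 mm long, 54 mm wide, tops 5.5 mm below the seat) fixed on the nest, centred 38 mm before and behind the seat; they take the end caps. Origin under the middle of the nest plate.
- contact_right: the same on the jig's -y side: the right half of both V blocks. A fuse held stiffly off-centre rides up one face and leaves the other; left free sideways, it centres itself.
- reject_tray: red open reject tray fixed on the bench, 126 mm (its x) by 136 mm (its y), walls 3 mm thick and 26 mm high, floor 3 mm thick, origin at the centre of its underside, z up. A fuse lying in it has its centre 21 mm above the bench. Room: a shelf hangs 0.54 m above the bench from 0.16 m behind its front edge on, a 0.2 m tall tin stands on the bench to the right of the work; the space in front of the bench is free.
- film_capacitor_a: white round film capacitor lying on its side, 66 x 92 x 66 mm, bystander; origin under its middle
- film_capacitor_b: another such white film capacitor, bystander; origin under its middle
- insulator: red ribbed standoff insulator, 31 mm across, 35 mm high, bystander; origin under its centre
- choke: red wound toroid choke lying flat, 44 mm across, 17 mm high, bystander; origin under its centre
- driver_board: green circuit board, 65 x 119 x 14 mm, bystander; origin under its centre

How it is judged:
On the way:
1. the blown fuse lies flat in the reject tray, let go (x of fuse_blown_center in the frame of reject_tray between -0.055 and 0.055 m and y of fuse_blown_center in the frame of reject_tray between -0.06 and 0.06 m and z of fuse_blown_center in the frame of reject_tray below 0.026 m and angle between fuse_blown_center's own x axis and vertical between 1.45 and 1.69 rad and contact force between the fingers and fuse_blown below 0.05 N and linear speed of fuse_blown below 0.05 m/s), for 0.2 s.
At the end, for the whole second after the job is handed in: Blown fuse flat on the tray floor, let go. Spare fuse in the V contacts (within 5 mm lengthwise, 2 mm sideways and in height, 0.06 rad), over 1 N on the left and on the right faces, nest down more than 4 of its 6 mm, fingers still holding or pressing the fuse, at rest (x of fuse_blown_center in the frame of reject_tray between -0.055 and 0.055 m and y of fuse_blown_center in the frame of reject_tray between -0.06 and 0.06 m and z of fuse_blown_center in the frame of reject_tray below 0.026 m and angle between fuse_blown_center's own x axis and vertical between 1.45 and 1.69 rad and contact force between the fingers and fuse_blown below 0.05 N and x of fuse_spare_center in the frame of seat between -0.005 and 0.005 m and y of fuse_spare_center in the frame of seat between -0.002 and 0.002 m and z of fuse_spare_center in the frame of seat between -0.002 and 0.002 m and angle between the x axis of fuse_spare_center and the x axis of seat, either way round below 0.06 rad and value of joint nest above 0.004 m and contact force between fuse_spare and contact_left above 1 N and contact force between fuse_spare and contact_right above 1 N and contact force between the fingers and fuse_spare above 1.5 N and linear speed of fuse_spare below 0.02 m/s); the arm keeps its last pose, push and grip.
It fails at once if a fuse is dropped (falls free by more than about 30 mm) ((linear speed of fuse_blown above 0.8 m/s and contact force between the fingers and fuse_blown below 0.05 N) or (linear speed of fuse_spare above 0.8 m/s and contact force between the fingers and fuse_spare below 0.05 N)).
It fails at once if another thing on the bench is moved by more than 30 mm (distance of any of film_capacitor_a, film_capacitor_b, insulator, choke, driver_board from where it was at the start of the episode above 0.03 m).
It also fails if it takes over 62 s, if anything falls off the work surface, if the arm or the gripper's body presses on something with over 40 N, if the wrist force passes 120 N, or if a joint passes its speed limit or range.

## Working session

There is one attempt and no reset: what is moved stays moved. The work goes in short steps, Python scripts to look and compute and a shell command to move; the robot and the scene stay as the last step left them, time stands still between calls to the robot, and variables do not carry over. Pictures are saved under pics/ and viewed, at most 13 in all, crops included, and the job is handed in when it is done.

```bash
ls; mkdir -p pics; cat > h.py <<'E'
import numpy as np,cv2
from scipy.spatial.transform import Rotation as R
from bench import r
def Rm(a):
    a=np.array(a,float)
    return a if a.shape==(3,3) else R.from_quat(a).as_matrix()
def ray(c,uv,z):
    d=Rm(c["attitude"])@np.linalg.inv(c["camera_matrix"])@np.array([uv[0],uv[1],1.])
    p=np.array(c["xyz"]);return p+d*(z-p[2])/d[2]
def proj(c,P):
    q=c["camera_matrix"]@(Rm(c["attitude"]).T@(np.array(P)-np.array(c["xyz"])));return q[:2]/q[2]
E
python3 - <<'E'
from h import *
print({k:np.round(v,3) if not isinstance(v,str) else v for k,v in r.read_state().items()})
for n in("scene","top"):
    c=r.camera(n);cv2.imwrite(f"pics/{n}0.png",c["img"][:,:,::-1]);print(n,c["camera_matrix"],c["xyz"],c["attitude"])
    for t in("fuse_blown","fuse_spare","jig","reject_tray","film_capacitor_a","insulator","choke","driver_board"):
        print(t,[(round(o["score"],2),np.round(o["bbox"]).tolist()) for o in r.outline_of(t,n)[:3]])
E
```

```text
pics
{'time': np.float64(0.0), 'joint_positions': array([ 1.09 ,  0.333, -0.065,  1.461,  0.022,  1.35 , -0.089]), 'joint_vel': array([-0.002,  0.001,  0.001, -0.   , -0.   ,  0.001, -0.002]), 'joint_torque': array([ 1.0000e-03, -6.2325e+01,  2.5000e-02, -3.8990e+01, -6.1000e-02,
        4.0000e-02,  0.0000e+00]), 'ee_pos': array([ 0.276, -0.56 ,  0.233]), 'eef_rot': array([ 0.974,  0.227, -0.   , -0.001]), 'ft_force': array([ 0.683, -0.499,  0.539]), 'torque': array([-0.023,  0.004, -0.018]), 'grip_force': np.float64(0.0), 'width': np.float64(0.087)}
scene [[532.96181159   0.         314.89756167]
 [  0.         532.96181159 233.73281425]
 [  0.           0.           1.        ]] [0.1100011  1.07189171 0.55532305] [-0.18450815  0.8151305  -0.53314714  0.1314273 ]
fuse_blown [(0.86, [370.0, 222.0, 46.0, 18.0])]
fuse_spare [(0.55, [409.0, 215.0, 38.0, 25.0])]
jig [(0.56, [367.0, 245.0, 63.0, 52.0]), (0.17, [302.0, 251.0, 17.0, 13.0])]
reject_tray [(0.71, [319.0, 282.0, 83.0, 53.0])]
film_capacitor_a [(0.85, [254.0, 268.0, 50.0, 35.0]), (0.57, [325.0, 232.0, 32.0, 33.0])]
insulator [(0.47, [301.0, 251.0, 17.0, 13.0]), (0.28, [371.0, 221.0, 48.0, 21.0])]
choke [(0.75, [289.0, 262.0, 19.0, 15.0]), (0.53, [369.0, 222.0, 48.0, 21.0])]
driver_board [(0.57, [217.0, 346.0, 68.0, 44.0])]
top [[468.63693028   0.         315.927412  ]
 [  0.         468.63693028 236.72520598]
 [  0.           0.           1.        ]] [0.38930413 0.11322595 1.2690748 ] [-0.70399161  0.70619715 -0.05034201  0.05609883]
fuse_blown []
fuse_spare [(0.74, [446.0, 275.0, 19.0, 44.0])]
jig [(0.83, [368.0, 262.0, 37.0, 52.0])]
reject_tray [(0.8, [298.0, 248.0, 53.0, 57.0]), (0.58, [442.0, 273.0, 22.0, 43.0]), (0.16, [194.0, 226.0, 47.0, 23.0])]
film_capacitor_a [(0.86, [378.0, 216.0, 29.0, 36.0]), (0.78, [287.0, 194.0, 22.0, 37.0])]
insulator [(0.44, [342.0, 211.0, 9.0, 9.0])]
choke []
driver_board [(0.73, [194.0, 226.0, 47.0, 24.0])]
```

View pics/top0.png

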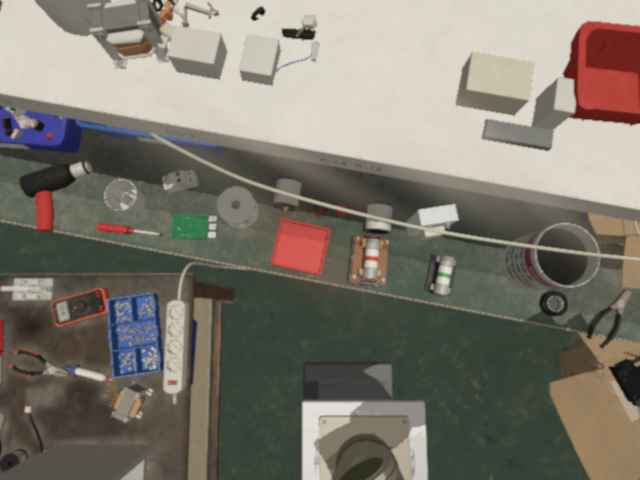

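View pics/scene0.png

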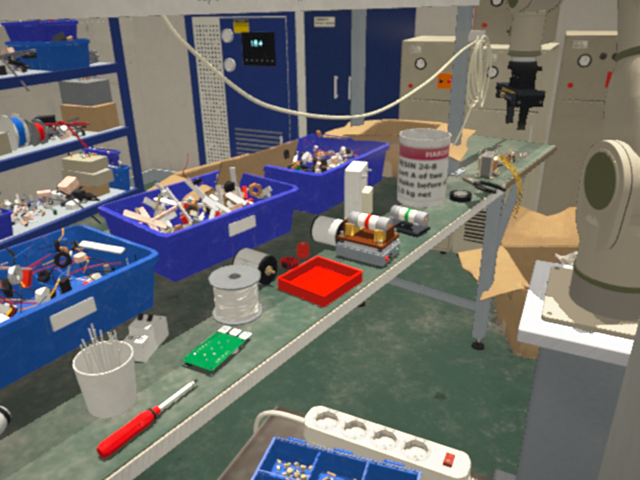

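The top view shows the blown fuse in the jig at about (371,258), the spare at (443,275) and the tray at (301,246). The scene view agrees with this: the jig is right of the tray and the spare is beyond it, in front of the tin.

```bash
python3 - <<'E'
from h import *
c=r.camera("top");im=c["img"]
cr=cv2.resize(im[200:305,260:470,::-1],None,fx=3.8,fy=3.8,interpolation=cv2.INTER_CUBIC);cv2.imwrite("pics/crop.png",cr)
hsv=cv2.cvtColor(im,cv2.COLOR_RGB2HSV).astype(int)
def band(lo,hi,box,z,nm):
    x0,x1,y0,y1=box;h=hsv[y0:y1,x0:x1]
    H=h[...,0];m=((H>=lo)&(H<=hi) if lo<hi else (H>=lo)|(H<=hi))&(h[...,1]>120)
    v,u=np.nonzero(m);uv=(u.mean()+x0,v.mean()+y0);print(nm,m.sum(),uv,ray(c,uv,z))
band(172,6,(360,384,250,268),.0865+.012,"red band");band(45,80,(432,456,264,286),.052,"green")
for t,z in(("fuse_spare",.045),("jig",.05),("reject_tray",.013)):
    o=r.outline_of(t,"top")[0];m=o["mask"].astype(np.uint8)
    rc=cv2.minAreaRect(cv2.findNonZero(m));b=np.array([ray(c,p,z)[:2] for p in cv2.boxPoints(rc)])
    e=[b[1]-b[0],b[2]-b[1]];print(t,o["score"],"ctr",b.mean(0),[(round(np.linalg.norm(k),3),round(np.degrees(np.arctan2(k[1],k[0])),1)) for k in e])
Rt=R.from_quat(r.read_state()["eef_rot"]).as_matrix();print(Rt)
E
```

```text
red band 47 (np.float64(370.27659574468083), np.float64(257.93617021276594)) [ 0.51274886 -0.01355495  0.0985    ]
green 9 (np.float64(441.3333333333333), np.float64(274.3333333333333)) [ 0.47437974 -0.20157079  0.052     ]
fuse_spare 0.56 ctr [ 0.47324334 -0.20773447] [(np.float64(0.107), np.float64(-14.2)), (np.float64(0.04), np.float64(-102.4))]
jig 0.72 ctr [ 0.5135007 -0.0135758] [(np.float64(0.133), np.float64(-7.1)), (np.float64(0.097), np.float64(-96.7))]
reject_tray 0.79 ctr [0.55492565 0.16580901] [(np.float64(0.13), np.float64(-12.0)), (np.float64(0.139), np.float64(-103.1))]
[[ 8.97016928e-01  4.41996186e-01  5.45756863e-05]
 [ 4.41996189e-01 -8.97016926e-01 -5.99403089e-05]
 [ 2.24619264e-05  7.78897170e-05 -9.99999997e-01]]
```

View pics/crop.png

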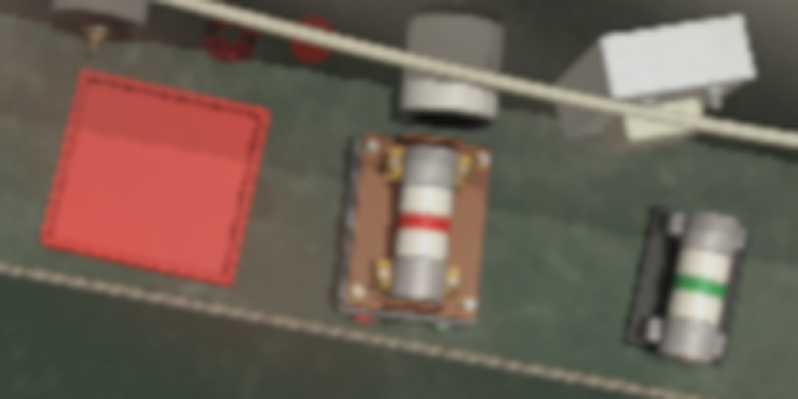

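The crop shows the tray square at crop (155,178), the red-banded fuse at (424,223) and the green-banded fuse at (700,285). I'll approach above the jig.

```bash
python3 -m pendant '[[0,0,-0.03,0],[0.03,-0.026,0,0],[0.03,-0.026,0,0],[0.03,-0.026,0,0],[0.03,-0.026,0,0],[0.03,-0.026,0,0],[0.03,-0.026,0,0],[0.03,-0.026,0,0]]' 1 30
```

```text
time: 1.77
ee_pos: [0.3845, -0.3028, 0.2638]
eef_rot: [0.974, 0.227, 0.0, 0.0]
ft_force: [1.0, -0.3, -0.9]
width: 0.087
grip_force: 0.0
```

```bash
python3 -m pendant '[[0.03,-0.026,0,0],[0.03,-0.026,0,0],[0.03,-0.026,0,0],[0.03,-0.026,0,0],[0.03,-0.026,0,0],[0.03,-0.026,0,0],[0.03,-0.026,0,0],[0.03,-0.026,0,0]]'; python3 -m pendant '[[0,0,0,0.116],[0,0,0,0.116],[0,0,0,0.116],[0,0,0,0.116],[0,0,0,0.116],[0,0,0,0]]'
```

```text
time: 2.43
ee_pos: [0.5079, -0.0101, 0.2639]
eef_rot: [0.974, 0.227, 0.0, 0.0]
ft_force: [1.3, -1.5, 0.3]
width: 0.087
grip_force: 0.0
time: 2.93
ee_pos: [0.5076, -0.0119, 0.2637]
eef_rot: [0.998, -0.064, 0.0, 0.0]
ft_force: [-0.4, -0.4, -0.6]
width: 0.0874
grip_force: 0.0
```

```bash
cat > look.py <<'E'
from h import *
import sys
# usage: look.py png band(red/green) zc
def look(png,col,zc):
    c=r.camera("wrist");im=c["img"];cv2.imwrite(png,im[:,:,::-1])
    s=r.read_state();T=R.from_quat(s["eef_rot"]).as_matrix();p=np.array(s["ee_pos"])
    print("ee",p.round(4),"yaw",np.degrees(np.arctan2(T[1,0],T[0,0])).round(2))
    for t in("fuse_"+col,):
        for o in r.outline_of(t,"wrist")[:2]:
            m=o["mask"].astype(np.uint8);rc=cv2.minAreaRect(cv2.findNonZero(m))
            b=np.array([ray(c,q,zc)[:2] for q in cv2.boxPoints(rc)]);k=[b[1]-b[0],b[2]-b[1]];k.sort(key=np.linalg.norm)
            a=np.degrees(np.arctan2(k[1][1],k[1][0]));a=(a+90)%180-90;d=np.r_[b.mean(0),zc]-p
            print(t,round(o["score"],2),rc[0],"ctr",b.mean(0).round(4),"LxW",[np.linalg.norm(q).round(4) for q in k],"yaw",a.round(2),"tool shift",(T.T@d).round(4))
    return c
if __name__=="__main__": look(sys.argv[1],sys.argv[2],float(sys.argv[3]))
E
python3 look.py pics/w1.png blown 0.0865
```

```text
ee [ 0.5075 -0.0119  0.2636] yaw -6.9
fuse_blown 0.65 (321.0754089355469, 213.00994873046875) ctr [ 0.5109 -0.0182] LxW [np.float64(0.0344), np.float64(0.1084)] yaw -5.58 tool shift [0.004  0.0058 0.1771]
```

View pics/w1.png

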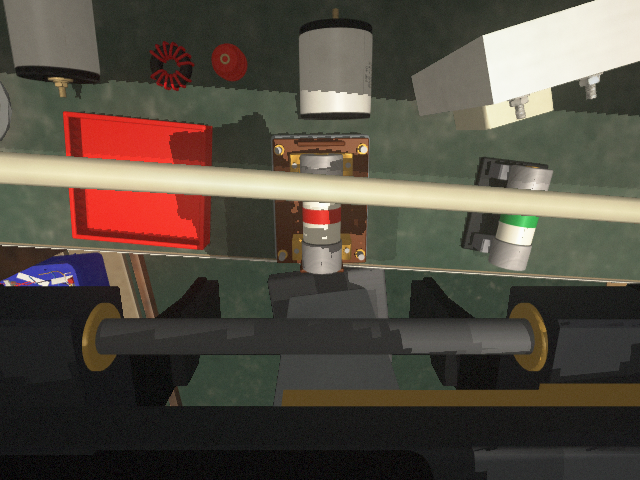

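The wrist view shows the red-banded fuse at (321,213), the spare at about (520,218) and the tray at (138,180). A cable crosses the foreground at about row 185. I'll triangulate its position before I move near it.

```bash
python3 - <<'E'
from h import *
t=r.camera("top");w=r.camera("wrist");im=t["img"]
print("wristcam",np.array(w["xyz"]).round(3))
for u,v in((320,184),(120,170),(560,205)):
  best=[]
  for z in np.arange(.1,.5,.02):
    q=proj(t,ray(w,(u,v),z)); best.append((round(z,2),q.round(0).tolist(),ray(w,(u,v),z)[:2].round(3).tolist()))
  print(u,v,*best[::2],sep="\n ")
cv2.imwrite("pics/top1.png",cv2.resize(im[150:300,230:510,::-1],None,fx=2.8,fy=2.8))
E
```

```text
wristcam [ 0.581 -0.021  0.416]
320
 184
 (np.float64(0.1), [373.0, 247.0], [0.54, -0.02])
 (np.float64(0.14), [375.0, 243.0], [0.545, -0.02])
 (np.float64(0.18), [377.0, 238.0], [0.55, -0.02])
 (np.float64(0.22), [379.0, 233.0], [0.556, -0.02])
 (np.float64(0.26), [381.0, 228.0], [0.561, -0.021])
 (np.float64(0.3), [383.0, 223.0], [0.566, -0.021])
 (np.float64(0.34), [386.0, 216.0], [0.571, -0.021])
 (np.float64(0.38), [389.0, 210.0], [0.576, -0.021])
 (np.float64(0.42), [392.0, 203.0], [0.581, -0.021])
 (np.float64(0.46), [395.0, 195.0], [0.587, -0.021])
120
 170
 (np.float64(0.1), [309.0, 235.0], [0.57, 0.139])
 (np.float64(0.14), [317.0, 232.0], [0.572, 0.119])
 (np.float64(0.18), [326.0, 229.0], [0.573, 0.099])
 (np.float64(0.22), [335.0, 225.0], [0.574, 0.079])
 (np.float64(0.26), [345.0, 222.0], [0.576, 0.058])
 (np.float64(0.3), [355.0, 218.0], [0.577, 0.038])
 (np.float64(0.34), [367.0, 213.0], [0.578, 0.018])
 (np.float64(0.38), [379.0, 208.0], [0.58, -0.003])
 (np.float64(0.42), [393.0, 203.0], [0.581, -0.023])
 (np.float64(0.46), [408.0, 197.0], [0.582, -0.043])
560
 205
 (np.float64(0.1), [452.0, 263.0], [0.5, -0.216])
 (np.float64(0.14), [446.0, 257.0], [0.51, -0.191])
 (np.float64(0.18), [440.0, 251.0], [0.52, -0.167])
 (np.float64(0.22), [433.0, 244.0], [0.53, -0.142])
 (np.float64(0.26), [426.0, 237.0], [0.541, -0.117])
 (np.float64(0.3), [418.0, 229.0], [0.551, -0.092])
 (np.float64(0.34), [409.0, 221.0], [0.561, -0.068])
 (np.float64(0.38), [400.0, 212.0], [0.572, -0.043])
 (np.float64(0.42), [391.0, 202.0], [0.582, -0.018])
 (np.float64(0.46), [380.0, 192.0], [0.592, 0.006])
```

View pics/top1.png

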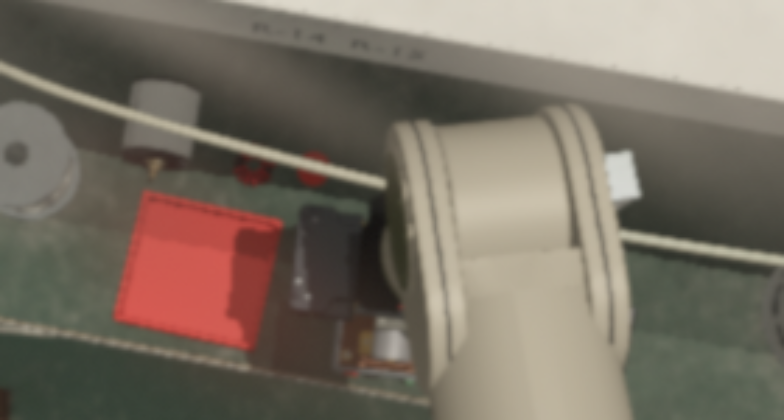

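The cable runs at z≈0.325, x≈0.57. The wrist housing already overhangs it, so I'll go down gently and watch the forces.

```bash
python3 -m pendant '[[0.001,0.001,0.015,0],[0.001,0.001,0.015,0],[0.001,0.001,0.015,0],[0,0,0,0]]' ; python3 -m pendant '[[0,0,0.01,0],[0,0,0.01,0],[0,0,0.01,0],[0,0,0.01,0],[0,0,0,0]]'; python3 look.py pics/w2.png blown 0.0865; python3 -c "
from h import *
s=r.read_state();print(np.round(s['joint_torque'],1),np.round(s['joint_positions'],2))"
```

```text
time: 3.47
ee_pos: [0.5089, -0.0156, 0.2159]
eef_rot: [0.998, -0.06, -0.002, 0.0]
ft_force: [-0.3, -0.1, -1.0]
width: 0.0874
grip_force: 0.0
time: 3.88
ee_pos: [0.5091, -0.0153, 0.1764]
eef_rot: [0.998, -0.061, -0.001, 0.0]
ft_force: [-0.9, 0.4, -0.1]
width: 0.0871
grip_force: 0.0
ee [ 0.5095 -0.0153  0.1775] yaw -6.99
fuse_blown 0.95 (318.5, 240.0) ctr [ 0.5119 -0.0184] LxW [np.float64(0.0352), np.float64(0.1046)] yaw -5.62 tool shift [0.0029 0.0028 0.091 ]
fuse_blown 0.58 (575.4138793945312, 235.28048706054688) ctr [ 0.4963 -0.1844] LxW [np.float64(0.0369), np.float64(0.0774)] yaw -14.56 tool shift [0.0076 0.1695 0.091 ]
[  0.  -43.2  -2.8 -36.3   0.   -0.2  -0. ] [ 0.45  0.16 -0.55  1.81  0.09  1.2  -1.82]
```

View pics/w2.png

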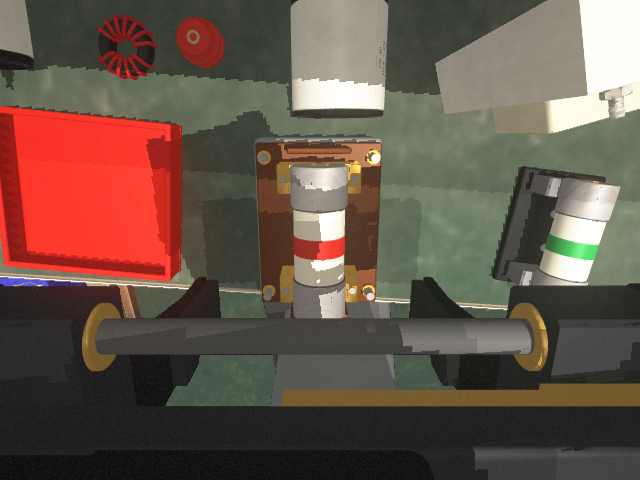

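The wrist view shows the fuse centred between the fingers at (319,245). The jig posts are at (263,157), (374,157), (268,293) and (369,296), and the cable caused no contact.

```bash
python3 - <<'E'
from h import *
c=r.camera("wrist");im=c["img"]
P=np.array([ray(c,q,.065)[:2] for q in((263,157),(374,157),(268,293),(369,296))]);print(P,P.mean(0))
for a,b in((2,0),(3,1)):d=P[a]-P[b];print(np.linalg.norm(d),np.degrees(np.arctan2(-d[1],-d[0])))
hsv=cv2.cvtColor(im,cv2.COLOR_RGB2HSV);k=(((hsv[...,0]<6)|(hsv[...,0]>172))&(hsv[...,1]>150)&(hsv[...,2]>80)).astype(np.uint8)
k[:225]=0;k[270:]=0;k[:,:285]=0;k[:,355:]=0
v,u=np.nonzero(k);print(k.sum(),u.mean(),v.mean(),ray(c,(u.mean(),v.mean()),.0865+.014))
s=r.read_state();T=Rm(s["eef_rot"]);print((T.T@(np.r_[ray(c,(u.mean(),v.mean()),.1005)]-s["ee_pos"])).round(4),T.T@(np.r_[P.mean(0),.065]-s["ee_pos"]))
E
python3 -m pendant '[[0.001,0.001,0.015,0],[0.001,0.001,0.015,0],[0,0,0.015,0],[0,0,0.015,0],[0,0,0.015,0],[0,0,0,0],[0,0,0,0]]'
```

```text
[[ 0.57162842  0.01225256]
 [ 0.56260368 -0.0620671 ]
 [ 0.47328722  0.02402855]
 [ 0.46184668 -0.05030238]] [ 0.5173415  -0.01902209]
0.09904375774082977 -6.828440458283209
0.10144151580231352 -6.65988733693833
915 318.9398907103825 249.2863387978142 [ 0.51328577 -0.01846468  0.1005    ]
[0.0033 0.0029 0.0783] [0.00741745 0.00296602 0.11378058]
time: 4.62
ee_pos: [0.5119, -0.0174, 0.1038]
eef_rot: [0.998, -0.061, -0.0, -0.0]
ft_force: [0.5, 0.6, -0.3]
width: 0.0869
grip_force: 0.0
```

```bash
python3 -m pendant '[[0.001,0.001,0.012,0],[0,0,0.013,0],[0,0,0,0],[0,0,0,0]]'; python3 -m pendant '[[0,0,0,0],[0,0,0,0],[0,0,0,0],[0,0,0,0],[0,0,0,0],[0,0,0,0],[0,0,0,0],[0,0,0,0]]' 0.3 25
```

```text
time: 4.95
ee_pos: [0.5128, -0.0186, 0.0787]
eef_rot: [0.998, -0.061, -0.0, -0.0]
ft_force: [0.1, -0.3, -0.8]
width: 0.0867
grip_force: 0.0
time: 5.62
ee_pos: [0.5128, -0.0186, 0.0786]
eef_rot: [0.998, -0.061, 0.0, 0.0]
ft_force: [0.3, -0.3, -0.1]
width: 0.0411
grip_force: 0.0
```

```bash
python3 -m pendant '[[0,0,0,0],[0,0,0,0],[0,0,0,0],[0,0,0,0]]' 0.2 25;  python3 -m pendant '[[0,0,-0.01,0],[0,0,-0.02,0],[0,0,-0.03,0],[0,0,-0.03,0],[0,0,-0.02,0],[0,0,0,0]]'
```

```text
time: 5.95
ee_pos: [0.5128, -0.0185, 0.0785]
eef_rot: [0.998, -0.061, 0.0, -0.0]
ft_force: [-0.0, 0.7, -0.3]
width: 0.0324
grip_force: 25.0
time: 6.45
ee_pos: [0.5149, -0.0184, 0.1936]
eef_rot: [0.998, -0.061, 0.003, 0.0]
ft_force: [1.1, -1.2, -1.2]
width: 0.0322
grip_force: 25.0
```

```bash
python3 -m pendant '[[0.003,-0.031,0,0],[0.003,-0.031,0,0],[0.003,-0.031,0,0],[0.003,-0.031,0,0],[0.003,-0.031,0,0],[0.002,-0.032,0,0],[0,0,0,0.087],[0,0,0,0]]'; cat > tray.py <<'E'
from h import *
c=r.camera("wrist");cv2.imwrite("pics/w3.png",c["img"][:,:,::-1])
s=r.read_state();T=Rm(s["eef_rot"]);print(np.degrees(np.arctan2(T[1,0],T[0,0])))
for o in r.outline_of("reject_tray","wrist")[:1]:
    m=o["mask"].astype(np.uint8);rc=cv2.minAreaRect(cv2.findNonZero(m));b=np.array([ray(c,q,.02)[:2] for q in cv2.boxPoints(rc)])
    print(o["score"],o["bbox"],b.round(3),b.mean(0),[(np.linalg.norm(k).round(3),np.degrees(np.arctan2(k[1],k[0])).round(1)) for k in(b[1]-b[0],b[2]-b[1])],T.T@(np.r_[b.mean(0),.02]-s["ee_pos"]))
E
python3 tray.py
```

```text
time: 7.12
ee_pos: [0.5516, 0.1672, 0.1878]
eef_rot: [0.995, -0.104, -0.001, -0.0]
ft_force: [-0.4, -0.9, -2.6]
width: 0.0324
grip_force: 25.0
-11.860679770088412
0.88 [320.1, 216.0, 174.4, 151.3] [[0.508 0.253]
 [0.633 0.216]
 [0.601 0.081]
 [0.473 0.102]] [0.55370593 0.16296824] [(np.float64(0.13), np.float64(-16.4)), (np.float64(0.139), np.float64(-103.2))] [0.00244174 0.00168595 0.16776952]
```

View pics/w3.png

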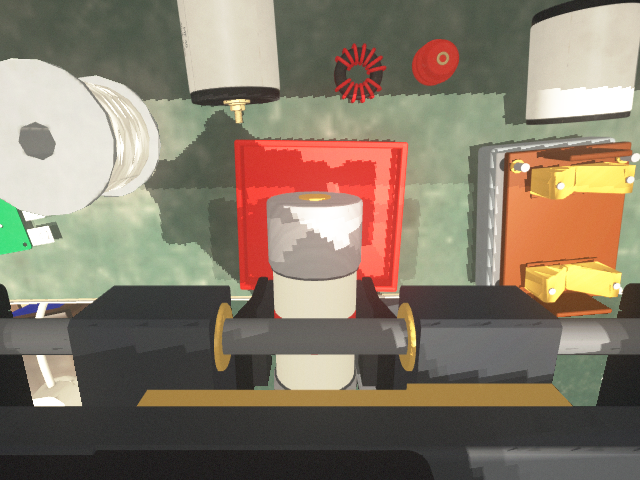

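The wrist view shows the held fuse over the tray. The tray's far rim runs from (235,141) to (408,142), parallel to the tool, and its near end is at about row 291.

```bash
python3 - <<'E'
from h import *
c=r.camera("wrist");s=r.read_state();T=Rm(s["eef_rot"])
for q in((235,141),(408,142),(240,291),(397,293)):print(q,(T.T@(ray(c,q,.026)-s["ee_pos"])).round(4))
E
```

```text
(235, 141) [ 0.0669 -0.0634  0.162 ]
(408, 142) [0.0664 0.0732 0.1621]
(240, 291) [-0.0607 -0.0658  0.162 ]
(397, 293) [-0.0624  0.0722  0.1622]
```

```bash
python3 -m pendant '[[0.001,0.002,0.03,0],[0.001,0.002,0.03,0],[0.001,0,0.03,0],[0,0,0.03,0],[0,0,0.02,0],[0,0,0.01,0],[0,0,0,0],[0,0,0,0]]'
```

```text
time: 7.93
ee_pos: [0.5549, 0.1598, 0.0392]
eef_rot: [0.995, -0.104, 0.0, 0.0]
ft_force: [0.1, 0.0, -1.9]
width: 0.0323
grip_force: 25.0
```

```bash
python3 -m pendant '[[0,0,0.012,0],[0,0,0.01,0],[0,0,0,0],[0,0,0,0]]'; python3 -m pendant '[[0,0,0,0],[0,0,0,0],[0,0,0,0],[0,0,0,0],[0,0,0,0],[0,0,0,0]]' 0.6; python3 -m pendant '[[0,0,-0.01,0],[0,0,-0.02,0],[0,0,-0.03,0],[0,0,-0.035,0],[0,0,-0.035,0],[0,0,-0.035,0],[0,0,0,0]]' ; python3 - <<'E'
from h import *
c=r.camera("wrist");cv2.imwrite("pics/w4.png",c["img"][:,:,::-1])
for o in r.outline_of("fuse_blown","wrist")[:2]:print(o["score"],o["bbox"])
E
```

```text
time: 8.27
ee_pos: [0.5542, 0.1602, 0.0161]
eef_rot: [0.995, -0.104, -0.0, 0.0]
ft_force: [0.5, 0.2, -1.8]
width: 0.0321
grip_force: 25.0
time: 8.77
ee_pos: [0.5547, 0.1604, 0.0167]
eef_rot: [0.995, -0.104, 0.0, -0.0]
ft_force: [-0.1, 0.6, -0.1]
width: 0.0513
grip_force: 0.0
time: 9.35
ee_pos: [0.5574, 0.162, 0.1897]
eef_rot: [0.995, -0.104, 0.005, -0.002]
ft_force: [0.8, 0.2, 1.0]
width: 0.052
grip_force: 0.0
0.67 [318.6, 226.1, 40.9, 123.5]
```

View pics/w4.png

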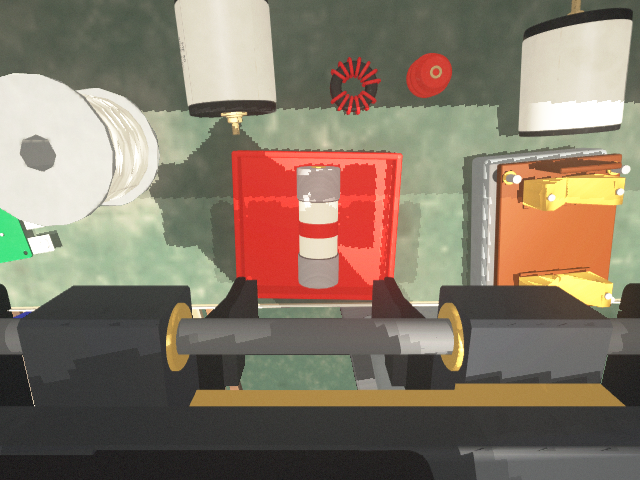

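The blown fuse lies flat inside the tray at (319,227), let go. Next I'll move over to the spare.

```bash
python3 -m pendant '[[0,0.0375,0,0],[0,0.0375,0,0],[0,0.0375,0,0],[0,0.0375,0,0],[0,0.0375,0,0],[0,0.0375,0,0],[0,0.0375,0,0],[0,0.0375,0,0]]' 1; python3 -m pendant '[[-0.003,0.0375,0,0],[-0.003,0.0375,0,0],[0,0,0,0],[0,0,0,0]]'; python3 look.py pics/w5.png spare 0.04; python3 - <<'E'
from h import *
c=r.camera("wrist");im=c["img"];hsv=cv2.cvtColor(im,cv2.COLOR_RGB2HSV)
k=((abs(hsv[...,0].astype(int)-65)<15)&(hsv[...,1]>150)&(hsv[...,2]>60)).astype(np.uint8);k[:,:200]=0;k[:,450:]=0
n,l,st,ce=cv2.connectedComponentsWithStats(k);i=1+st[1:,4].argmax();print(st[i],ce[i]);s=r.read_state();T=Rm(s["eef_rot"]);p=ray(c,ce[i],.054);print(p,(T.T@(p-s["ee_pos"])).round(4))
E
```

```text
time: 10.12
ee_pos: [0.4908, -0.1347, 0.1807]
eef_rot: [0.995, -0.104, -0.001, -0.0]
ft_force: [-0.5, 1.1, 0.8]
width: 0.0863
grip_force: 0.0
time: 10.45
ee_pos: [0.4693, -0.2071, 0.1805]
eef_rot: [0.994, -0.107, -0.001, -0.0]
ft_force: [0.0, 1.2, 0.4]
width: 0.087
grip_force: 0.0
ee [ 0.4701 -0.2052  0.1806] yaw -12.07
fuse_spare 0.2 (62.52313995361328, 221.1182098388672) ctr [ 0.5142 -0.0157] LxW [np.float64(0.0959), np.float64(0.1257)] yaw -14.75 tool shift [ 0.0038 -0.1944  0.1408]
[304 221  20  16 218] [314.18807339 228.79816514]
[ 0.47518324 -0.20470724  0.054     ] [0.0044 0.0002 0.1271]
```

View pics/w5.png

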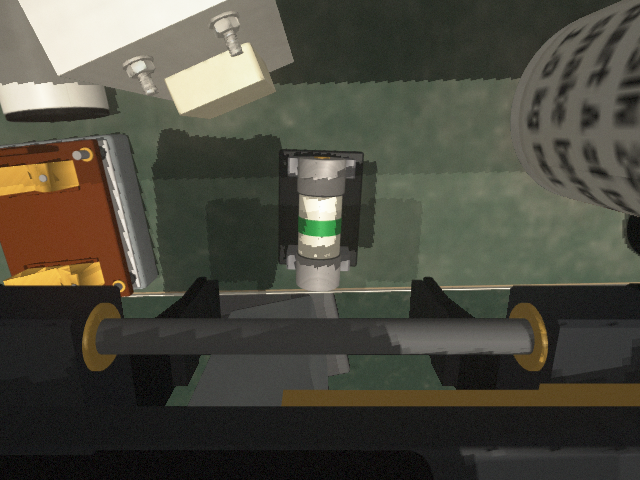

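The spare shows at (320,228), its axis leaning about 1.7° clockwise of the tool. The tin is well to the right, and the jig is to the left.

```bash
python3 -m pendant '[[0.002,0.002,0.02,0.03],[0.002,0.002,0.03,0],[0,0,0.03,0],[0,0,0.02,0],[0,0,0,0],[0,0,0,0]]'; python3 -m pendant '[[0,0,0.015,0],[0,0,0.015,0],[0,0,0.015,0],[0,0,0.005,0],[0,0,0,0],[0,0,0,0]]'
```

```text
time: 11.1
ee_pos: [0.4738, -0.2085, 0.0812]
eef_rot: [0.993, -0.118, -0.001, -0.001]
ft_force: [-0.3, -0.2, 1.0]
width: 0.0868
grip_force: 0.0
time: 11.6
ee_pos: [0.4747, -0.21, 0.033]
eef_rot: [0.993, -0.119, 0.001, 0.0]
ft_force: [-0.0, -0.6, 0.4]
width: 0.0868
grip_force: 0.0
```

```bash
python3 -m pendant '[[0,0,0,0],[0,0,0,0],[0,0,0,0],[0,0,0,0],[0,0,0,0],[0,0,0,0],[0,0,0,0],[0,0,0,0]]' 0.2 30; python3 -m pendant '[[0,0,0,0],[0,0,0,0],[0,0,0,0],[0,0,0,0]]'
```

```text
time: 12.27
ee_pos: [0.4738, -0.21, 0.0315]
eef_rot: [0.993, -0.119, 0.0, -0.0]
ft_force: [0.7, 0.3, -0.5]
width: 0.0416
grip_force: 0.0
time: 12.6
ee_pos: [0.4734, -0.2119, 0.0318]
eef_rot: [0.993, -0.12, 0.0, 0.001]
ft_force: [-2.2, -6.5, 2.2]
width: 0.0323
grip_force: 30.0
```

```bash
python3 -m pendant '[[0,0,-0.01,0],[0,0,-0.02,0],[0,0,-0.03,0],[0,0,-0.035,0],[0,0,-0.035,0],[0,0,-0.03,0],[0,0,0,0],[0,0,0,0]]'; python3 -c "
from h import *
s=r.read_state();T=Rm(s['eef_rot']);print(s['ee_pos'],np.degrees(np.arctan2(T[1,0],T[0,0])),T.T@(np.array([.5128,-.0185,.1])-s['ee_pos']))"
```

```text
time: 13.27
ee_pos: [0.4747, -0.21, 0.1935]
eef_rot: [0.993, -0.119, 0.002, 0.001]
ft_force: [-0.5, 0.2, -2.3]
width: 0.032
grip_force: 30.0
[ 0.47469525 -0.21000818  0.19347661] -13.688127760639967 [-0.00862175 -0.1951565   0.0932997 ]
```

```bash
python3 -m pendant '[[0,0,0,-0.118],[0.003,-0.032,0,0],[0.003,-0.032,0,0],[0.003,-0.033,0,0],[0.003,-0.033,0,0],[0.003,-0.033,0,0],[0.002,-0.032,0,0],[0,0,0,0]]'; python3 - <<'E'
from h import *
c=r.camera("wrist");cv2.imwrite("pics/w6.png",cv2.resize(c["img"][100:340,160:480,::-1],None,fx=2.4,fy=2.4))
s=r.read_state();T=Rm(s['eef_rot']);print(s['ee_pos'],np.degrees(np.arctan2(T[1,0],T[0,0])),T.T@(np.array([.5128,-.0185,.1])-s['ee_pos']),T.T@(np.array([.5173,-.0190,.1])-s['ee_pos']))
E
```

```text
time: 13.93
ee_pos: [0.5139, -0.0108, 0.1904]
eef_rot: [0.998, -0.056, -0.001, -0.002]
ft_force: [-0.7, 0.7, -1.4]
width: 0.0325
grip_force: 30.0
[ 0.51359987 -0.01428363  0.19022367] -6.563979892263243 [-0.00010005  0.00441432  0.09021769] [0.0044276  0.00439662 0.09020705]
```

View pics/w6.png

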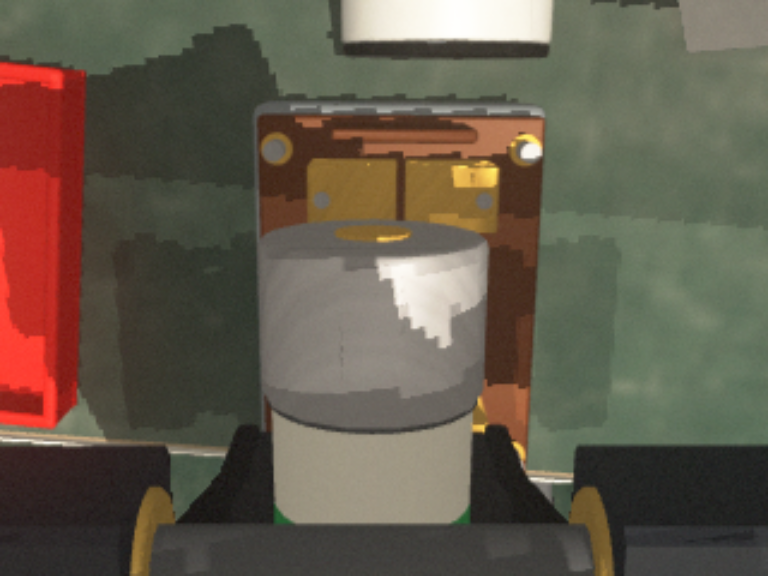

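The crop shows the far V block between (308,160) and (498,230), with its groove at column 402. The held fuse is centred at column 374, so it needs a few mm more shift in tool +y.

```bash
python3 - <<'E'
from h import *
c=r.camera("wrist");s=r.read_state();T=Rm(s['eef_rot']);print(np.array(s['ee_pos']).round(4),np.degrees(np.arctan2(T[1,0],T[0,0])).round(2))
f=lambda q,z:(T.T@(ray(c,(160+q[0]/2.4,100+q[1]/2.4),z)-s['ee_pos'])).round(4)
for n,q,z in(("farL",(308,159),.081),("farR",(497,161),.081),("nearR",(498,231),.081),("nearL",(307,221),.081),("groove",(401,165),.061),("groove near",(403,215),.061),("postL",(277,149),.065),("postR",(526,150),.065)):print(n,f(q,z))
# fuse end centre at its height
h=s['ee_pos'][2]+.008
print("fuse tip top",f((374,222),h+.018),"fuse L/R at tip",f((262,245),h),f((488,245),h))
E
```

```text
[ 0.5134 -0.0169  0.1902] -6.75
farL [ 0.052  -0.0204  0.109 ]
farR [0.0516 0.0322 0.109 ]
nearR [0.032  0.0333 0.1091]
nearL [ 0.0346 -0.021   0.1091]
groove [0.0486 0.0061 0.129 ]
groove near [0.0336 0.0069 0.1291]
postL [ 0.0535 -0.0306  0.125 ]
postR [0.0535 0.0427 0.125 ]
fuse tip top [ 0.0547 -0.0023 -0.0261] fuse L/R at tip [ 0.0483 -0.0199 -0.0081] [ 0.0485  0.0157 -0.0081]
```

```bash
python3 -m pendant '[[0.003,0.002,0,0],[0,0,0,0],[0,0,0.02,0],[0,0,0.02,0],[0,0,0.02,0],[0,0,0,0],[0,0,0,0],[0,0,0,0]]'; cat > d.py <<'E'
from h import *
s=r.read_state();T=Rm(s['eef_rot']);print(s['time'],np.round(s['ee_pos'],4),np.degrees(np.arctan2(T[1,0],T[0,0])).round(2),(T.T@(np.array([.5173,-.0190,.0785])-s['ee_pos'])).round(4),"F",np.round(s['ft_force'],1),"Ftool",(T.T@np.array(s['ft_force'])).round(1),"M",np.round(s['torque'],2))
E
python3 d.py
```

```text
time: 14.7
ee_pos: [0.5175, -0.0214, 0.1325]
eef_rot: [0.998, -0.061, 0.0, 0.0]
ft_force: [-0.1, 0.5, -1.9]
width: 0.0322
grip_force: 30.0
14.7 [ 0.5175 -0.0214  0.1325] -7.0 [-0.0005 -0.0024  0.054 ] F [-0.1  0.5 -1.9] Ftool [-0.2 -0.5  1.9] M [ 0.06 -0.05 -0.04]
```

```bash
python3 -m pendant '[[0,-0.002,0.015,0],[0,0,0.015,0],[0,0,0.015,0],[0,0,0.004,0],[0,0,0,0],[0,0,0,0],[0,0,0,0],[0,0,0,0]]'; python3 d.py
```

```text
time: 15.37
ee_pos: [0.518, -0.0189, 0.0837]
eef_rot: [0.998, -0.061, 0.001, 0.0]
ft_force: [-0.7, -0.6, -2.1]
width: 0.0328
grip_force: 30.0
15.3667 [ 0.518  -0.0189  0.0837] -6.95 [-0.0007  0.0002  0.0052] F [-0.7 -0.6 -2.1] Ftool [-0.7  0.7  2.1] M [ 0.01 -0.01 -0.05]
```

Good alignment. I'll move down into contact.

```bash
python3 -m pendant '[[0,0,0.002,0],[0,0,0.002,0],[0,0,0.001,0],[0,0,0.001,0],[0,0,0,0],[0,0,0,0],[0,0,0,0]]'; python3 d.py
```

```text
time: 15.95
ee_pos: [0.5176, -0.0189, 0.0769]
eef_rot: [0.998, -0.061, 0.0, 0.0]
ft_force: [-0.1, -0.9, 4.5]
width: 0.0323
grip_force: 30.0
15.95 [ 0.5176 -0.0189  0.0769] -6.95 [-0.0003  0.0001 -0.0016] F [-0.1 -0.9  4.5] Ftool [ 0.   0.9 -4.5] M [-0.1   0.01  0.04]
```

```bash
python3 -m pendant '[[0,0,0.002,0],[0,0,0.002,0],[0,0,0.001,0],[0,0,0,0],[0,0,0,0],[0,0,0,0]]'; python3 d.py
```

```text
time: 16.45
ee_pos: [0.5177, -0.019, 0.0727]
eef_rot: [0.998, -0.061, 0.001, 0.0]
ft_force: [-4.5, -1.2, 16.2]
width: 0.0328
grip_force: 30.0
16.45 [ 0.5177 -0.019   0.0727] -6.95 [-0.0004  0.0001 -0.0058] F [-4.5 -1.2 16.2] Ftool [ -4.3   1.7 -16.2] M [-0.14  1.    0.11]
```

```bash
python3 -m pendant '[[-0.001,0,0,0],[0,0,0,0],[0,0,0,0],[0,0,0,0]]'; python3 d.py; python3 - <<'E'
from h import *
c=r.camera("wrist");s=r.camera("scene")
a=cv2.resize(c["img"][100:340,160:480,::-1],None,fx=1.25,fy=1.25)
uv=proj(s,(.517,-.019,.08)).astype(int);print(uv);b=s["img"][uv[1]-37:uv[1]+38,uv[0]-50:uv[0]+50,::-1]
b=cv2.resize(b,(400,300),interpolation=cv2.INTER_CUBIC);cv2.imwrite("pics/fin.png",np.hstack([a,b]))
E
```

```text
time: 16.78
ee_pos: [0.5176, -0.0189, 0.0727]
eef_rot: [0.998, -0.061, 0.001, 0.0]
ft_force: [0.6, -1.1, 11.4]
width: 0.0324
grip_force: 30.0
16.7833 [ 0.5176 -0.0189  0.0727] -6.95 [-0.0003  0.0001 -0.0058] F [ 0.6 -1.1 11.4] Ftool [  0.7   1.  -11.4] M [-0.2  -0.08  0.14]
[367 222]
```

View pics/fin.png

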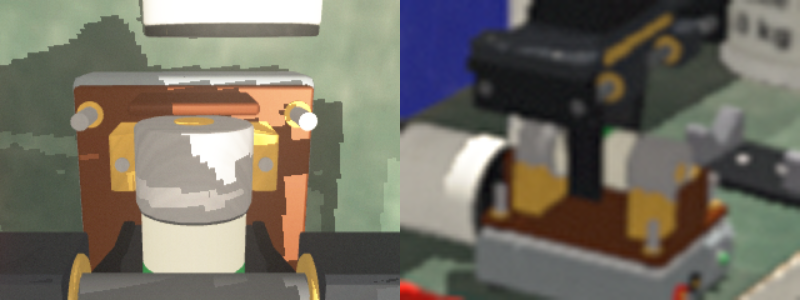

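The fuse sits level in both V blocks, centred between them, with the nest about 5.8 mm down. The side forces are about 1 N. I'll let it settle, check once more and hand in.

```bash
python3 -m pendant '[[0,0,0.0005,0],[0,0,0,0],[0,0,0,0],[0,0,0,0],[0,0,0,0],[0,0,0,0],[0,0,0,0],[0,0,0,0]]'; python3 d.py; python3 -c "
from bench import r
print(r.close_job())"
```

```text
time: 17.55
ee_pos: [0.5176, -0.019, 0.0727]
eef_rot: [0.998, -0.061, 0.002, 0.0]
ft_force: [-1.4, -1.1, 16.4]
width: 0.0319
grip_force: 30.0
17.55 [ 0.5176 -0.019   0.0727] -6.96 [-0.0003  0.0001 -0.0058] F [-1.4 -1.1 16.4] Ftool [ -1.2   1.2 -16.4] M [-0.23  0.4   0.12]
the job is handed in; nothing more can be done
None
```

I handed the job in at 17.6 s: the blown fuse lies flat and released in the reject tray, and the spare is still held pressed in the V contacts, with the nest about 5.8 mm down by TCP height at about 16 N; `close_job()` returned no verdict.

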